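Hold the code reader level at the square-code ticket

TASK

Lift the code reader straight out of its cradle and hold it level and steady in the air, its window pointing squarely at the middle of the square code (not the bar code) from about 10 cm away. Keep the reader level all the way, do not touch either ticket stand with it or with the arm, and do not disturb the other things on the bench. Finish while still holding it there: do not put it down or let go.

Things in the scene. Friction and masses are not known exactly. Their poses are not given: they have to be found in the camera images.
- reader_center (a point): Centre (half-way up and along) of the loose in-line code reader: straight grey housing 150 mm long (x), 36 wide (y), 34 high (z); its last 21 mm at +x are a black nose, 42 wide, 38 high, with the glass window. About 0.22 kg, balanced within 10 mm of this point. x points out of the window, z up. It lies level in the cradle; grip it here across the 36 mm, from above
- reader_window (a point): Middle of the reader's window, on the nose's front face, 75 mm along +x from the reader's centre and at the same height; same axes as the reader (x is the line of sight)
- cradle: Fixed cradle under the reader: dark foot 150 x 80 x 10 mm with two aluminium U saddles (10 mm thick, 60 wide) 45 mm either side of the middle along x; the middle 80 mm is open for fingers. The reader's underside rests 36 mm above the bench; the cheeks reach 52 mm, 16 mm up its sides. Origin: underside centre; x along the reader to its window
- square_stand: Fixed ticket stand with the SQUARE code, the narrower stand: dark foot 90 x 84 x 12 mm (reaching 35 mm before and 55 mm behind the origin), upright aluminium plate 64 mm wide, 6 mm thick, top at 192 mm. Origin at the bench under the plate's middle; its face looks along its own -x, z up
- square_stand_label (a point): Middle of the square code, a 54 x 54 mm white plate with a black mosaic on the front of its stand, 140 mm above the bench. x points into the plate (away from a viewer), so a reader looking squarely at it has its own x the same way; z up
- bar_stand: Fixed ticket stand with the BAR code, the wider stand: foot 136 mm and plate 116 mm wide, otherwise built alike; a 78 x 28 mm white plate with upright black bars: not to be read. Same origin and axes as the other stand. Either stand may be on the left or the right
- coupler_1_base (a point): Bystander: hydraulic coupler standing upright, diameter 25 mm, 65 mm high; point at its underside
- grease_pot_base (a point): Bystander: small white grease bottle with a red nozzle, standing, diameter 44 mm, 90 mm high; point at its underside
- parallel_1_base (a point): Bystander: ground steel bar 16 x 120 x 24 mm, long along its y; point at its underside's centre

How it is judged:
By the outcome, as a careful person would: the job done as asked, in the order asked, and still so for the second after the job is handed in, while the arm keeps its last pose, push and grip.
It also fails if it takes over 38 s, if anything falls off the work surface, if the arm or the gripper's body presses on something with over 40 N, if the wrist force passes 120 N, or if a joint passes its speed limit or range.

ROBOT

A 6-joint arm with a two-finger parallel gripper is mounted at the origin on the work surface; the furniture and walls round the work are solid. World frame = base frame: x ahead of the robot, y to its left, z up, the work surface at z = 0. Lengths are in m, angles in rad, forces in N, time in s.
With the tool pointing down it reaches from about 0.425 to 1.125 m from the base axis. Payload 14.9 kg.
Tool frame: the origin (TCP) lies on the centre line of the jaws, within the pads' length; the fingertips stand 19 mm ahead of it and the grasp point (between the pads) is the TCP (env.tips_ahead is the z of the fingertips in the tool frame, in m); z points along the fingers, y is the line along which they close (so a half turn about z gives the same grasp; the last joint's range is limited). The gripper opens to 91 mm and grips with 3 to 60 N. Pads are 32 mm wide; open, the fingers measure 118 mm over their backs; the gripper's body (76 mm by 178 mm) begins 60 mm behind the grasp point.
Start: joints at [-0.791, 0.379, 1.734, -0, 1.028, -0.033], TCP at [0.508, -0.481, 0.233] pointing down, gripper open.
Joint ranges: [-2.77, 2.77], [-0.74, 2.19], [0, 2.66], [-1.06, 4.2], [0.31, 2.87], [-3.08, 3.08]. Speed limits (rad/s): [1.89, 1.89, 2.39, 3.14, 3.14, 3.14].

INTERFACE

Orientations are given as a 3x3 rotation matrix whose columns are the frame's x, y, z axes.
In Python, from station import env gives the robot as it stands.
- The arm moves only by the tool play_rows, never from a script. Its argument "plan" is text: rows parted by semicolons, each of 7 numbers parted by spaces: the turn, a rotation vector about the tool's x, y, z in rad, then the shift along the tool's x, y, z in mm, then the finger opening in mm, from 0 to 91.2. In form: wx wy wz x y z jaw; .... A call has 1 to 5 rows; each row is the pose to reach, as a shift and turn from the pose commanded when the call began, along the tool's axes at that moment; what a row does not reach only later rows make up. A row lasts 1/8 s, in which the tool goes at most 62.5 mm and 10.7 degrees, less where a joint would pass 70% of its speed; a pose out of reach is approached as far as the arm can. A call with a gripper value outside its range is refused whole. The fingers move at their own pace and stop on an object; "grip_force" is the grip in N (left out, the last holds). Time passes only in rows, so rows that repeat a pose let the fingers close. It gives the time, the measured TCP pose, the force, the opening and the grip force at its end, in the units of the state.
- env.get_state(): the state, without advancing time (a new reading comes with each control period).
- env.capture(name): name is "side" or "top" or "wrist"; returns a dict with "pixels" (400x640x3 uint8, red, green, blue), "z_map" (400x640 float32, m along the optical axis (not along the pixel's ray), 0 where there is no reading), "fx", "fy", "cx", "cy" (pixels), "rvec" (rotation vector, rad) and "tvec" (3), from world to camera coordinates, as OpenCV has them. Camera axes: x right, y down, z forward; pixel columns grow to the right and rows downward; lengths in m; the calibration is good to about 2 mm. A picture is of the moment at which its call begins.
- env.sign_off(): hands the job in; it is judged then, once.
The state is a dict: "t": time; "qpos": joint angles; "qvel": joint speeds; "joint_efforts": joint torques, N m; "tcp_pos": TCP position; "orientation": TCP orientation; "wrist_force": force on the tool from outside, world axes, zero at the start; "ft_torque": the same for the moment, N m; "width": opening from 0.0 (shut) to 1.0 (fully open); "finger_force": force on a finger pad.
Only numpy, scipy, OpenCV 4.12 (cv2) and the standard library are available. Lean on these libraries where they do the work, as an engineer would, in place of code of your own. Each camera call takes 0.05 s, during which the arm holds its last target. There are 200 camera calls.

## Working session

There is one attempt and no reset: what is moved stays moved. The work goes in short steps, Python scripts to look and compute and a tool call to move; the robot and the scene stay as the last step left them, time stands still between calls to the robot, and variables do not carry over. Pictures are saved under pics/ and viewed, at most 10 in all, crops included, and the job is handed in when it is done.

Besides the shell and the picture viewer there is one more tool, called after "Emit:" as name(argument=value, ...) on one line, values as JSON. play_rows: Moves the arm, as the interface text tells. Its arguments: {"type":"object","properties":{"plan":{"type":"string"},"grip_force":{"type":"number"}},"required":["plan"]}

```bash
mkdir -p pics
cat > h.py <<'E'
import numpy as np, cv2
from station import env
def shot(n):
    c=env.capture(n); c['R']=cv2.Rodrigues(np.array(c['rvec'],float))[0]; c['t']=np.array(c['tvec'],float).ravel(); return c
def cloud(c):
    z=c['z_map'].astype(float); v,u=np.mgrid[:z.shape[0],:z.shape[1]]
    p=np.stack([(u-c['cx'])/c['fx']*z,(v-c['cy'])/c['fy']*z,z],-1)
    w=(p-c['t'])@c['R']; w[z==0]=np.nan; return w
E
python3 - <<'E'
from h import *
for n in ('top','side'):
    c=shot(n); cv2.imwrite(f'pics/{n}1.png',c['pixels'][...,::-1]); np.savez(f'{n}.npz',**c)
    print(n,-c['R'].T@c['t'],c['R'][2],c['fx'])
s=env.get_state(); print(s)
E
```

```text
top [0.3778022  0.04925398 1.77576658] [ 0.13330972 -0.00640405 -0.99105374] 466.0386368865301
side [0.43343966 0.62314722 1.18452172] [ 0.11428349 -0.48939181 -0.8645432 ] 440.48293791102947
{'t': 0.1, 'qpos': array([-7.91312718e-01,  3.79335015e-01,  1.73470371e+00,  1.03864433e-06,
        1.02849244e+00, -3.33127332e-02]), 'qvel': array([ 0.00107898,  0.00043225, -0.00238912,  0.00064824, -0.00037668,
       -0.00048704]), 'joint_efforts': array([ 3.17282729e-04, -7.65045190e+01, -4.35293555e+01,  6.51437044e-02,
        3.98978312e-02, -3.13310657e-07]), 'tcp_pos': array([ 0.50811167, -0.48100988,  0.23237784]), 'orientation': array([[ 6.87470786e-01,  7.26211735e-01, -6.59060464e-04],
       [ 7.26212034e-01, -6.87470462e-01,  6.68168662e-04],
       [ 3.21473222e-05, -9.37964075e-04, -9.99999560e-01]]), 'wrist_force': array([-0.5510429 ,  0.50668201,  0.02022513]), 'ft_torque': array([-0.01169329,  0.06127585,  0.00686675]), 'finger_force': 0.0, 'width': 1.0031631494615776}
```

View pics/top1.png

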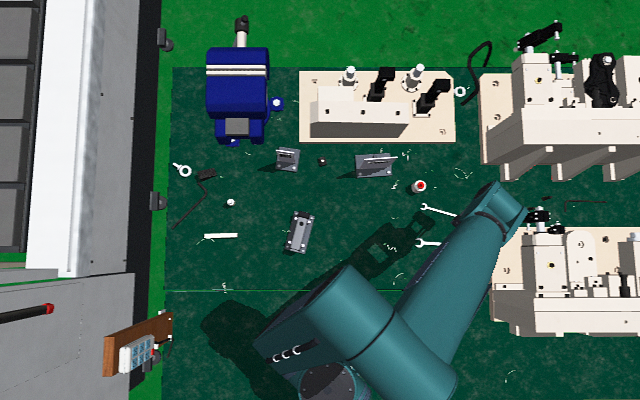

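View pics/side1.png

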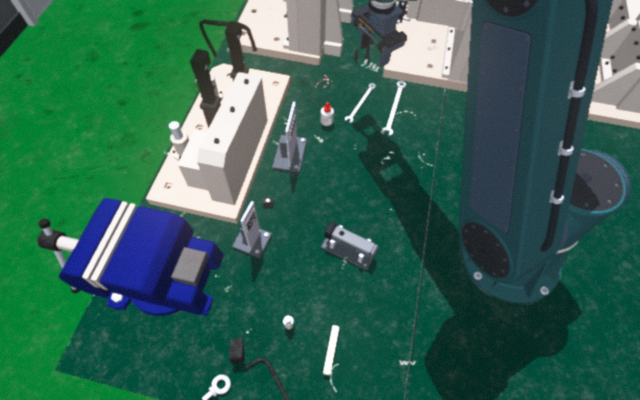

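The top view shows the reader at px (299,232) with its black nose up at (303,215). The narrower stand is at (289,158) and the wider at (375,165). In the side view the narrow stand is at (248,232) and the reader at (349,245). Next I'll fit poses from the point clouds.

Run:
```python
from h import *
T=dict(np.load('top.npz')); S=dict(np.load('side.npz'))
wt,ws=cloud(T),cloud(S)
for (u,v) in [(299,232),(289,158),(375,165)]: print((u,v),wt[v,u].round(3))
for (u,v) in [(349,245),(248,232),(291,145)]: print('s',(u,v),ws[v,u].round(3))
def rect(p,tag):
    p=p[:,:2].astype(np.float32); (c,sz,a)=cv2.minAreaRect(p*1000); b=cv2.boxPoints((c,sz,a))
    l=max([(np.linalg.norm(b[i]-b[i-1]),b[i]-b[i-1]) for i in range(4)],key=lambda x:x[0])
    print(tag,len(p),'c',np.round(c,1),'sz',np.round(sz,1),'yaw long',np.degrees(np.arctan2(l[1][1],l[1][0])).round(2))
for nm,w,boxes in (('top',wt,[(275,325,205,258),(270,302,143,177),(350,402,146,182)]),('side',ws,[(315,385,215,272),(228,275,198,260),(272,312,98,175)])):
    for tag,(u0,u1,v0,v1) in zip(('reader','sq','bar'),boxes):
        p=w[v0:v1,u0:u1].reshape(-1,3); p=p[~np.isnan(p[:,0])]
        for lo,hi in ((.064,.08),(.09,.2)) :
            q=p[(p[:,2]>lo)&(p[:,2]<hi)]
            if len(q)>8: rect(q,f'{nm} {tag} {lo}'); print('   zmax',q[:,2].max().round(4),'zmed',np.median(q[:,2]).round(4))
crop=cv2.resize(S['pixels'][180:290,200:400],None,fx=4,fy=4,interpolation=cv2.INTER_CUBIC)
cv2.imwrite('pics/sc.png',crop[...,::-1])
```

```text
(299, 232) [0.454 0.089 0.076]
(289, 158) [0.725 0.126 0.094]
(375, 165) [ 0.702 -0.193  0.074]
s (349, 245) [0.458 0.108 0.061]
s (248, 232) [0.73  0.158 0.11 ]
s (291, 145) [ 0.701 -0.173  0.082]
top reader 0.064 367 c [457.4  92. ] sz [ 40.7 150.2] yaw long -16.0
   zmax 0.08 zmed 0.0712
top sq 0.064 20 c [732.8 132.3] sz [48.7 53.2] yaw long -44.41
   zmax 0.079 zmed 0.0709
top sq 0.09 129 c [727.4 138.5] sz [63.6 10.8] yaw long -96.89
   zmax 0.1996 zmed 0.1669
top bar 0.064 23 c [ 701.5 -192.5] sz [  3.8 112. ] yaw long -87.71
   zmax 0.0779 zmed 0.0736
top bar 0.09 221 c [ 702.8 -192.7] sz [  9.7 114.3] yaw long -86.06
   zmax 0.1995 zmed 0.1583
side reader 0.064 653 c [458.4  89. ] sz [ 41.2 149. ] yaw long -13.4
   zmax 0.0789 zmed 0.0705
side sq 0.064 48 c [765.1  96.1] sz [ 46.8 155.5] yaw long -50.92
   zmax 0.0797 zmed 0.0735
side sq 0.09 348 c [728.3 138.2] sz [64.7 10.4] yaw long -98.6
   zmax 0.1963 zmed 0.1568
side bar 0.064 30 c [ 714.4 -187.1] sz [ 24.3 104.7] yaw long -86.1
   zmax 0.0786 zmed 0.0713
side bar 0.09 296 c [ 704.8 -194. ] sz [  8.8 122.5] yaw long -85.98
   zmax 0.1961 zmed 0.1563
```

View pics/sc.png

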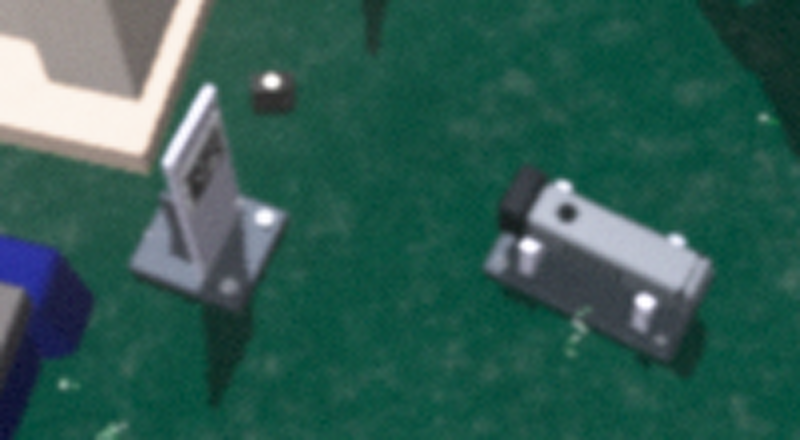

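The left, narrower stand (crop px ~(205,165)) carries the square mosaic, and the reader's black nose faces the stands. I'll move over the reader now.

```bash
cat >> h.py <<'E'
from scipy.spatial.transform import Rotation as Ro
def delta(pos,yaw):  # yaw (deg) of tool y; tool down
    s=env.get_state(); R=np.array(s['orientation']); a=np.radians(yaw)
    y=np.array([np.cos(a),np.sin(a),0]); z=np.array([0,0,-1.]); G=np.stack([np.cross(y,z),y,z],1)
    w=Ro.from_matrix(R.T@G).as_rotvec(); d=R.T@(np.array(pos)-s['tcp_pos'])*1000
    print('t',s['t'],'w',w.round(4),'d',d.round(1),'q',np.round(s['qpos'],2))
E
python3 -c "
from h import *
delta([.458,.0905,.22],75)"
```

```text
t 0.1 w [-5.000e-04 -1.000e-03 -2.067e+00] d [ 380.6 -429.3   12.8] q [-0.79  0.38  1.73  0.    1.03 -0.03]
```

Emit:
play_rows(plan="0 0 -0.1 20 -22 0 91; 0 0 -0.25 55 -62 2 91; 0 0 -0.43 95 -107 4 91; 0 0 -0.6 135 -152 6 91; 0 0 -0.75 175 -197 8 91")

```text
t: 0.72
tcp_pos: [0.485, -0.2169, 0.2247]
orientation: [[0.003, 1.0, -0.0], [1.0, -0.003, 0.0], [0.0, -0.0, -1.0]]
wrist_force: [1.0, 0.0, 0.6]
width: 0.999
finger_force: 0.0
```

```bash
python3 -c "
from h import *
delta([.458,.0905,.22],75)"
```

```text
t 0.725 w [-0.0000e+00 -2.0000e-04 -1.3121e+00] d [307.3 -27.9   4.7] q [-0.46  0.12  2.08  0.    0.94 -0.46]
```

Emit:
play_rows(plan="0 0 -0.16 45 -4 1 91; 0 0 -0.33 90 -8 2 91; 0 0 -0.5 135 -12 3 91; 0 0 -0.67 180 -16 4 91; 0 0 -0.83 225 -20 4.7 91")

```text
t: 1.35
tcp_pos: [0.4669, 0.0078, 0.2201]
orientation: [[-0.736, 0.677, -0.0], [0.677, 0.736, 0.0], [0.0, -0.0, -1.0]]
wrist_force: [0.1, -0.2, 0.3]
width: 0.998
finger_force: 0.0
```

```bash
python3 -c "
from h import *
delta([.458,.0905,.22],75)"
```

```text
t 1.35 w [-0.000e+00 -1.000e-04 -4.817e-01] d [62.5 54.8  0.1] q [-0.03  0.02  2.2   0.    0.92 -0.86]
```

Emit:
play_rows(plan="0 0 -0.15 20 17 0 91; 0 0 -0.3 40 35 0 91; 0 0 -0.42 55 48 0 91; 0 0 -0.482 62.5 54.8 0 91; 0 0 -0.482 62.5 54.8 0 91")

```text
t: 1.98
tcp_pos: [0.4587, 0.0895, 0.2201]
orientation: [[-0.965, 0.263, -0.0], [0.263, 0.965, -0.0], [0.0, -0.0, -1.0]]
wrist_force: [-0.1, 0.5, -0.1]
width: 0.996
finger_force: 0.0
```

Run:
```python
from h import *
delta([.458,.0905,.22],75)
for n in ('wrist','top','side'):
    c=shot(n); cv2.imwrite(f'pics/{n}2.png',c['pixels'][...,::-1]); np.savez(f'{n}2.npz',**c)
    print(n,(-c['R'].T@c['t']).round(3),c['R'].round(2).tolist(),c['fx'])
```

```text
t 1.975 w [-0.0001 -0.0003 -0.0044] d [0.9 0.7 0.1] q [ 0.14  0.02  2.2   0.    0.92 -1.16]
wrist [0.381 0.11  0.371] [[0.26, 0.96, -0.0], [0.93, -0.25, 0.28], [0.27, -0.07, -0.96]] 337.3723847087326
top [0.378 0.049 1.776] [[-0.0, -1.0, 0.01], [-0.99, 0.0, -0.13], [0.13, -0.01, -0.99]] 466.0386368865301
side [0.433 0.623 1.185] [[-0.97, -0.24, 0.01], [-0.21, 0.84, -0.5], [0.11, -0.49, -0.86]] 440.48293791102947
```

View pics/wrist2.png

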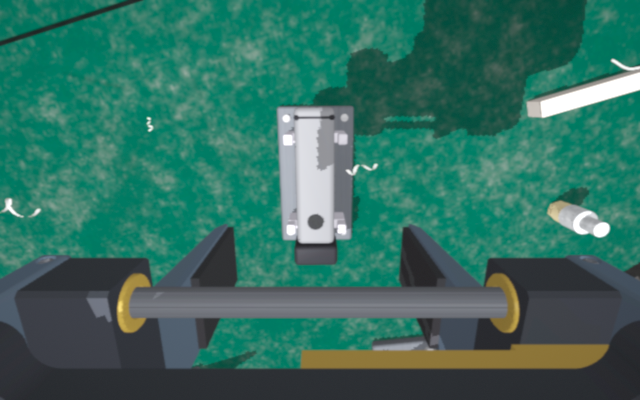

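The wrist view has the reader upright at px (316,180), its black nose at the bottom (316,252), almost parallel to the jaws. The wrist cloud should refine its pose.

Run:
```python
from h import *
c=dict(np.load('wrist2.npz')); w=cloud(c)
def fit(p,tag):
    (ce,sz,a)=cv2.minAreaRect((p[:,:2]*1000).astype(np.float32))
    X=p[:,:2]-p[:,:2].mean(0); d=np.linalg.svd(X,full_matrices=False)[2][0]
    print(tag,len(p),np.round(ce,1),np.round(sz,1),round(a,2),'pca',np.degrees(np.arctan2(d[1],d[0])).round(2),'z',np.median(p[:,2]).round(4))
p=w[100:270,270:362].reshape(-1,3); p=p[~np.isnan(p[:,0])]
fit(p[p[:,2]>.064],'reader all'); 
b=p[(p[:,2]>.065)&(p[:,2]<.0745)]; fit(b,'top')
fit(p[(p[:,2]>.005)&(p[:,2]<.015)],'foot')
# housing edges: per row left/right
from numpy.polynomial import polynomial as P
m=[]
for v in range(112,238):
    r=w[v,270:362]; q=r[(r[:,2]>.066)]
    if len(q)>15: m.append((q[0]+q[-1])/2)
m=np.array(m); k=np.polyfit(m[:,0],m[:,1],1); print('mid line yaw',np.degrees(np.arctan(k[0])),'y at .458',np.polyval(k,.458),'xr',m[:,0].min(),m[:,0].max())
# square plate plane from side & top(2)
for n,(u0,u1,v0,v1) in (('side2',(228,275,198,260)),('side',(228,275,198,260)),('top2',(270,302,143,177))):
    q=cloud(dict(np.load(n+'.npz')))[v0:v1,u0:u1].reshape(-1,3); q=q[~np.isnan(q[:,0])]; q=q[(q[:,2]>.07)&(q[:,2]<.188)&(abs(q[:,0]-.728)<.03)&(abs(q[:,1]-.138)<.05)]
    fit(q,n)
```

```text
reader all 6098 [455.7  86.9] [ 41.3 148.4] 74.75 pca -14.64 z 0.069
top 6008 [455.6  86.7] [ 41.1 148.4] 74.9 pca -14.66 z 0.069
foot 3864 [456.7  91.9] [ 90.  148.9] 75.37 pca -14.19 z 0.0089
mid line yaw -14.66986407431753 y at .458 0.08589629126910013 xr 0.38771404775761803 0.5013286189020838
side2 344 [726.9 137.6] [66.   8.2] 78.69 pca 80.28 z 0.1391
side 339 [726.7 138.7] [64.8  9.1] 76.97 pca 80.07 z 0.1365
top2 119 [726.9 138.6] [63.4  8.7] 80.7 pca 81.22 z 0.141
```

```bash
python3 -c "
from h import *
delta([.457,.088,.1],75.3)"
```

```text
t 2.125 w [-0.0001 -0.0002 -0.0118] d [  1.6  -1.2 120.2] q [ 0.14  0.02  2.2  -0.    0.92 -1.16]
```

Emit:
play_rows(plan="0 0 -0.012 1.6 -1.2 40 91; 0 0 -0.012 1.6 -1.2 80 91; 0 0 -0.012 1.6 -1.2 110 91; 0 0 -0.012 1.6 -1.2 120 91; 0 0 -0.012 1.6 -1.2 120 91")

```text
t: 2.75
tcp_pos: [0.4571, 0.0881, 0.1003]
orientation: [[-0.968, 0.253, -0.001], [0.253, 0.968, -0.0], [0.001, -0.0, -1.0]]
wrist_force: [0.1, -0.2, 0.6]
width: 0.998
finger_force: 0.0
```

Run:
```python
from h import *
c=shot('wrist'); cv2.imwrite('pics/wrist3.png',c['pixels'][...,::-1]); w=cloud(c)
s=env.get_state(); R=np.array(s['orientation']); L=(w-s['tcp_pos'])@R*1000
print(s['tcp_pos'])
# tool-frame: reader top z = tcp .1 -> tool z ~ +30
for lo,hi in ((-75,-55),(-40,-20),(-20,20),(20,50)):
    m=(abs(L[...,2]-30.5)<4)&(abs(L[...,1])<24)&(L[...,0]>lo)&(L[...,0]<hi)
    if m.sum(): print(lo,hi,m.sum(),np.percentile(L[m][:,1],[.5,50,99.5]).round(1),'z',np.median(L[m][:,2]).round(1))
m=(abs(L[...,2]-30.5)<6)&(abs(L[...,1])<30); print('x range',L[m][:,0].min(),L[m][:,0].max())
# fingers
for zz in (-5,5,12): 
    m=(abs(L[...,2]-zz)<4)&(abs(L[...,0])<25)&(abs(L[...,1])<75)&(abs(L[...,1])>30)
    y=L[m][:,1]; print('fing',zz,m.sum(), y[y>0].min() if (y>0).any() else 0, y[y<0].max() if (y<0).any() else 0)
delta([.457,.088,.1],75.3)
```

```text
[0.45758384 0.08826504 0.10094092]
-75 -55 1332 [-23.   -3.3  18.3] z 28.2
-40 -20 536 [-19.2  -2.   14.5] z 31.9
-20 20 3568 [-18.9  -2.   14.6] z 32.1
20 50 3142 [-19.   -2.   14.7] z 32.0
x range -73.1724875433442 76.05905813187441
fing -5 734 43.950737709141364 -46.16317408264243
fing 5 708 43.9522113519804 -46.227956570098755
fing 12 658 43.94900879486217 -46.22767844916369
t 2.8 w [0.0002 0.0006 0.0012] d [ 0.5 -0.4  0.9] q [ 0.14  0.24  2.25 -0.    0.66 -1.17]
```

View pics/wrist3.png

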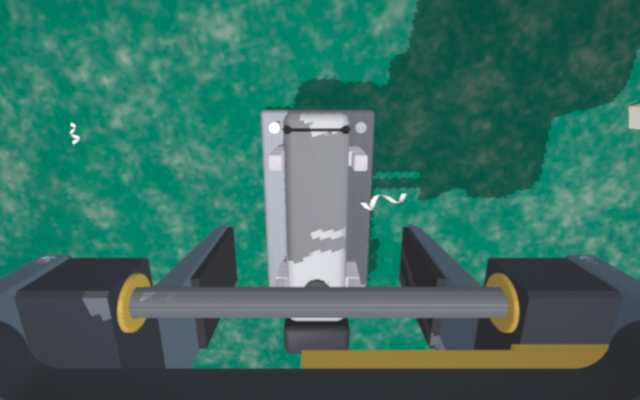

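The reader (mid px 317) lies between the fingers (mid px 318.5), parallel to them and about 1 mm off. I'll descend with a small correction and close gently.

Emit:
play_rows(plan="0 0 0 0.5 -1 20 91; 0 0 0 0.5 -1 38 91; 0 0 0 0.5 -1 46 91; 0 0 0 0.5 -1 46 60; 0 0 0 0.5 -1 46 45", grip_force=10)

```text
t: 3.42
tcp_pos: [0.4569, 0.0876, 0.055]
orientation: [[-0.968, 0.252, 0.001], [0.252, 0.968, 0.0], [-0.001, 0.0, -1.0]]
wrist_force: [0.3, 0.3, 0.8]
width: 0.809
finger_force: 0.0
```

Emit:
play_rows(plan="0 0 0 0 0 0 40; 0 0 0 0 0 0 30; 0 0 0 0 0 0 25; 0 0 0 0 0 0 25; 0 0 0 0 0 0 25", grip_force=10)

```text
t: 4.05
tcp_pos: [0.4564, 0.0876, 0.0543]
orientation: [[-0.968, 0.252, 0.0], [0.252, 0.968, 0.0], [-0.0, 0.0, -1.0]]
wrist_force: [-0.3, -0.5, 2.7]
width: 0.392
finger_force: 10.0
```

Emit:
play_rows(plan="0 0 0 0 0 0 20; 0 0 0 0 0 0 20; 0 0 0 0 0 -3 20; 0 0 0 0 0 -8 20; 0 0 0 0 0 -15 20", grip_force=35)

```text
t: 4.68
tcp_pos: [0.4562, 0.0875, 0.0696]
orientation: [[-0.968, 0.252, -0.0], [0.252, 0.968, -0.0], [0.0, -0.0, -1.0]]
wrist_force: [-0.8, 0.2, -1.7]
width: 0.395
finger_force: 35.0
```

Emit:
play_rows(plan="0 0 0 0 0 -15 20; 0 0 0 0 0 -32 20; 0 0 0 0 0 -50 20; 0 0 0 0 0 -65 20; 0 0 0 0 0 -72 20", grip_force=35)

```text
t: 5.3
tcp_pos: [0.4567, 0.0876, 0.1426]
orientation: [[-0.968, 0.252, 0.002], [0.252, 0.968, 0.0], [-0.001, 0.001, -1.0]]
wrist_force: [0.5, 0.1, -0.9]
width: 0.394
finger_force: 35.0
```

Run:
```python
from h import *
s=env.get_state(); print(s['tcp_pos'],s['width'],s['wrist_force'],s['ft_torque'])
for n in ('top','side'):
    c=shot(n); w=cloud(c); np.savez(n+'4.npz',**c); q=w.reshape(-1,3); q=q[~np.isnan(q[:,0])]
    q=q[(q[:,2]>.135)&(q[:,2]<.19)&(abs(q[:,0]-.457)<.12)&(abs(q[:,1]-.088)<.08)]
    print(n,len(q))
# plate: front-face plane with better ROI, and label mosaic via colours in side view
c=dict(np.load('side4.npz')); w=cloud(c)[198:260,228:275]; g=c['pixels'][198:260,228:275]
q=w.reshape(-1,3); k=g.reshape(-1,3).mean(1)
m=(q[:,2]>.08)&(q[:,2]<.185)&(abs(q[:,0]-.728)<.03)&(abs(q[:,1]-.138)<.05); q=q[m];k=k[m]
for it in range(4):
    A=np.c_[q[:,1:]-[.138,.14],np.ones(len(q))]; x,*_=np.linalg.lstsq(A,q[:,0],rcond=None); r=q[:,0]-A@x
    if it<3: kk=abs(r)<2*r.std(); q=q[kk];k=k[kk]
print('plane x=',x,'normal yaw',np.degrees(np.arctan(-x[0])),r.std(),len(q))
t=q[:,1]; print('y ext',t.min(),t.max()); d=k<90; print('dark',d.sum(),q[d].mean(0),q[d].min(0),q[d].max(0))
big=cv2.resize(c['pixels'][170:290,200:400],None,fx=4,fy=4,interpolation=cv2.INTER_CUBIC); cv2.imwrite('pics/s4.png',big[...,::-1])
```

```text
[0.45673816 0.08760281 0.1425633 ] 0.39357774084139724 [ 0.53276535  0.11933963 -0.89205402] [ 0.10533581 -0.14316522 -0.03759215]
top 27
side 445
plane x= [ 0.16351126 -0.00811341  0.72658405] normal yaw -9.28632746214212 0.0012219869440193121 276
y ext 0.10751914521941519 0.17010143828868118
dark 67 [0.7252571  0.13669652 0.13510895] [0.72121601 0.11488541 0.10489894] [0.72856441 0.15656506 0.15357827]
```

View pics/s4.png

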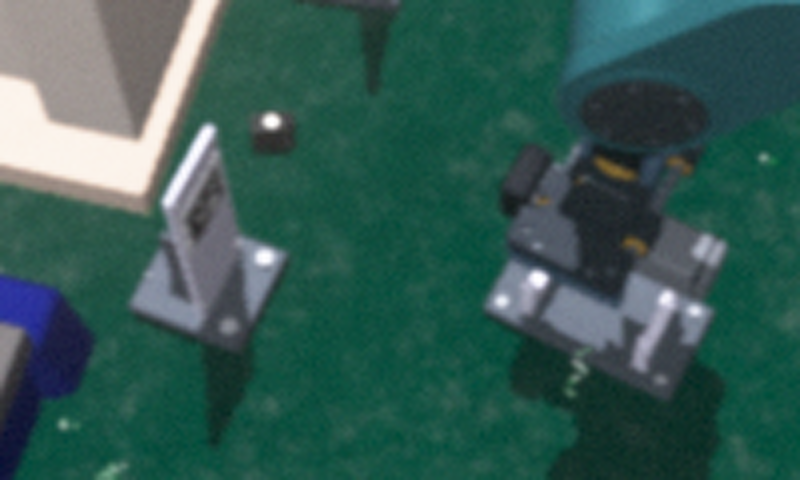

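The reader is clear of the cradle and level, with the nose at crop px (525,180). I'll average several side and top frames for the plate's pose and check the reader's height in the hand.

Run:
```python
from h import *
from scipy.optimize import least_squares
def avg(n,N):
    cs=[shot(n) for _ in range(N)]; c=cs[0]
    z=np.array([k['z_map'] for k in cs]); print(n,'noise',np.median(z.std(0)))
    c['z_map']=np.median(z,0); c['pixels']=np.mean([k['pixels'] for k in cs],0); return c
for n,(u0,u1,v0,v1) in (('side',(228,275,198,260)),('top',(270,302,143,177))):
    c=avg(n,12); np.savez(n+'5.npz',**c); W=cloud(c)
    q=W[v0:v1,u0:u1].reshape(-1,3)
    q=q[(q[:,2]>.06)&(q[:,2]<.183)&(abs(q[:,0]-.727)<.03)&(abs(q[:,1]-.138)<.05)]
    f=lambda x:(q[:,0]-x[0]-x[1]*(q[:,1]-.138))*np.cos(np.arctan(x[1]))
    r=least_squares(f,[.727,.15],loss='soft_l1',f_scale=.0007).x
    print(n,len(q),'face x',r[0],'yaw',-np.degrees(np.arctan(r[1])),'y ext',np.percentile(q[:,1],[0.5,99.5]))
    q=W.reshape(-1,3); s=env.get_state(); R=np.array(s['orientation']); L=(q-s['tcp_pos'])@R*1000
    nose=L[(L[:,0]<-56)&(L[:,0]>-80)&(abs(L[:,1])<30)&(abs(L[:,2])<26)]; tail=L[(L[:,0]>42)&(L[:,0]<80)&(abs(L[:,1])<26)&(abs(L[:,2])<24)]
    for t,p in (('nose',nose),('tail',tail)): print(t,len(p),p.min(0).round(1),p.max(0).round(1),'topz',np.median(p[p[:,2]<-10][:,2]) if len(p) else 0)
```

```text
side noise 0.0024180582
side 347 face x 0.7270014532863815 yaw -9.596937497375334 y ext [0.10744402 0.16886675]
nose 133 [-76.2 -16.4 -21.4] [-56.   23.5  15.7] topz -19.545662015020085
tail 211 [ 42.4 -14.9 -18.1] [73.7 20.5 16.4] topz -15.788865514467814
top noise 0.0038772612
top 118 face x 0.7253916133486217 yaw -8.60004805464654 y ext [0.10704557 0.1697332 ]
nose 23 [-76.3 -14.6 -22.4] [-63.2  23.4  -3.9] topz -19.42167049469376Traceback (most recent call last):
  File "<stdin>", line 16, in <module>
    return umr_minimum(a, axis, None, out, keepdims, initial, where)
ValueError: zero-size array to reduction operation minimum which has no identity
```

```bash
python3 -c "
from h import *
delta([.5523,.1635,.1405],80.8)"
```

```text
t 6.6 w [ 0.      0.     -0.0942] d [-73.7  97.7   0.8] q [ 0.14  0.15  2.24  0.    0.75 -1.18]
```

Emit:
play_rows(plan="0 0 -0.01 -7 9 0 20; 0 0 -0.025 -20 26 0 20; 0 0 -0.045 -35 46 0.5 20; 0 0 -0.062 -49 65 0.8 20; 0 0 -0.078 -61 81 0.8 20")

```text
t: 7.22
tcp_pos: [0.5374, 0.152, 0.1403]
orientation: [[-0.985, 0.174, 0.0], [0.174, 0.985, 0.0], [-0.0, 0.0, -1.0]]
wrist_force: [0.7, -0.2, -1.6]
width: 0.393
finger_force: 35.0
```

```bash
python3 -c "
from h import *
delta([.5523,.1635,.1405],80.8)"
```

```text
t 7.225 w [ 0.0002  0.0003 -0.0146] d [-12.7  14.   -0.2] q [ 0.23  0.29  2.06  0.    0.79 -1.16]
```

Emit:
play_rows(plan="0 0 -0.007 -7 8 0 20; 0 0 -0.012 -11 12 0 20; 0 0 -0.0146 -12.7 14 0 20; 0 0 -0.0146 -12.7 14 0 20; 0 0 -0.0146 -12.7 14 0 20")

```text
t: 7.85
tcp_pos: [0.5505, 0.1619, 0.1405]
orientation: [[-0.987, 0.162, -0.0], [0.162, 0.987, -0.0], [0.0, -0.0, -1.0]]
wrist_force: [0.1, 0.4, -1.5]
width: 0.394
finger_force: 35.0
```

Run:
```python
from h import *
s=env.get_state(); R=np.array(s['orientation']); print(s['tcp_pos'],s['wrist_force'],s['finger_force'])
for n in ('side','top'):
    cs=[shot(n) for _ in range(12)]; c=cs[0]; c['z_map']=np.median([k['z_map'] for k in cs],0); c['pixels']=np.mean([k['pixels'] for k in cs],0)
    np.savez(n+'6.npz',**c); W=cloud(c); L=((W-s['tcp_pos'])@R*1000); q=L.reshape(-1,3); q=q[~np.isnan(q[:,0])]
    for t,a,b in (('nose',-80,-60),('tail',42,80)):
        p=q[(q[:,0]<b)&(q[:,0]>a)&(abs(q[:,1])<30)&(abs(q[:,2])<26)]
        if len(p)>5: print(n,t,len(p),np.percentile(p,[2,98],axis=0).round(1).tolist(),'topz',np.median(p[p[:,2]<-10][:,2]).round(1))
    f=q[(abs(q[:,0]+176)<25)&(abs(q[:,1])<45)&(q[:,2]<75)&(q[:,2]>-60)]
    for it in range(3):
        k=np.polyfit(f[:,1],f[:,0],1); r=f[:,0]-np.polyval(k,f[:,1]); f=f[abs(r)<max(2.2*r.std(),2)]
    print(n,'plate x@0',k[1].round(1),'rel yaw deg',np.degrees(np.arctan(k[0])).round(2),'y',np.percentile(f[:,1],[1,99]).round(1),'top',f[:,2].min().round(1),len(f))
    if n=='side':
        o=np.clip(c['pixels'][170:290,200:400],0,255).astype(np.uint8); cv2.imwrite('pics/s6.png',cv2.resize(o,None,fx=4,fy=4,interpolation=cv2.INTER_CUBIC)[...,::-1])
        cam=lambda p:(lambda x:(x[:2]/x[2]*[c['fx'],c['fy']]+[c['cx'],c['cy']]-[200,170])*4)(c['R']@(s['tcp_pos']+R@(np.array(p)/1000))+c['t'])
        print('aim px in crop',cam([-175,0,0]).round(0),'window',cam([-75,0,0]).round(0))
```

```text
[0.55046668 0.16185329 0.14046088] [ 0.09076845  0.39310532 -1.47233911] 34.99971270561218
side nose 109 [[-75.3, -15.9, -21.2], [-60.6, 23.4, 8.3]] topz -20.0
side tail 216 [[42.8, -12.9, -17.5], [73.1, 20.3, 11.4]] topz -15.9
side plate x@0 -178.0 rel yaw deg 0.01 y [-25.2  36.5] top -53.4 375
aim px in crop [207. 198.] window [343. 251.]
top plate x@0 -176.7 rel yaw deg 0.7 y [-25.7  36.5] top -52.7 136
```

View pics/s6.png

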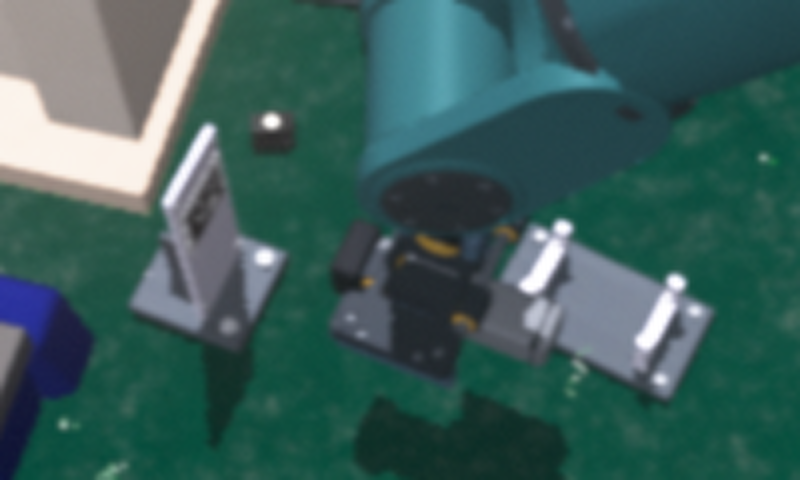

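The aim pixel (207,198) falls on the mosaic; the gap is about 102 mm, and relative y is about 2 mm off. I'll make that correction, then check the pitch by comparing with the in-cradle frames.

Emit:
play_rows(plan="0 0 -0.003 -0.5 1 0 20; 0 0 -0.003 -1 2 0 20; 0 0 -0.003 -1 2 0 20; 0 0 -0.003 -1 2 0 20")

```text
t: 9.55
tcp_pos: [0.5521, 0.1639, 0.1404]
orientation: [[-0.987, 0.159, 0.0], [0.159, 0.987, 0.0], [-0.0, 0.0, -1.0]]
wrist_force: [0.4, 0.0, -2.4]
width: 0.394
finger_force: 35.0
```

Run:
```python
from h import *
def top(W,pos,R,tag):
    L=((W-pos)@R*1000).reshape(-1,3); L=L[~np.isnan(L[:,0])]
    o=[]
    for a,b in ((-73,-58),(45,70)):
        p=L[(L[:,0]<b)&(L[:,0]>a)&(abs(L[:,1]-3)<13)&(L[:,2]<-9)&(L[:,2]>-27)]; o+=[len(p),np.median(p[:,2]).round(2),p[:,2].std().round(2)]
    print(tag,o)
s=env.get_state(); R=np.array(s['orientation']); print(s['t'],s['tcp_pos'],R[:,2])
cs=[shot('side') for _ in range(20)]; c=cs[0]; c['z_map']=np.mean([k['z_map'] for k in cs],0); W=cloud(c); top(W,s['tcp_pos'],R,'now')
y=np.radians(75.3); yy=np.array([np.cos(y),np.sin(y),0]); z=np.array([0,0,-1.]); G=np.stack([np.cross(yy,z),yy,z],1)
for f in ('side','side2'): top(cloud(dict(np.load(f+'.npz'))),np.array([.4565,.0876,.0545]),G,'cradle')
```

```text
9.55 [0.55205236 0.16392058 0.14043552] [ 1.52660902e-05  2.25442639e-05 -1.00000000e+00]
now [49, np.float64(-20.16), np.float64(0.44), 90, np.float64(-16.17), np.float64(0.41)]
cradle [47, np.float64(-19.49), np.float64(2.26), 82, np.float64(-16.08), np.float64(2.09)]
cradle [42, np.float64(-20.14), np.float64(1.91), 77, np.float64(-15.52), np.float64(2.15)]
```

```bash
python3 -c "
from station import env
print(env.sign_off())"
```

```text
the job is handed in; nothing more can be done
None
```

I lifted the reader straight out of its cradle and handed the job in at about 10.5 s. It is held level at 35 N, its window about 10 cm from the middle of the square code and facing it squarely (by camera estimates good to about 2 mm).

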